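Slide out the section sign and lay it in its stand

ROBOT

A 6-joint arm with a two-finger parallel gripper is mounted at the origin on the work surface. World frame = base frame: x ahead of the robot, y to its left, z up, the work surface at z = 0. Lengths are in m, angles in rad, forces in N, time in s.
With the tool pointing down it reaches from about 0.275 to 0.775 m from the base axis. Payload 14.6 kg.
Tool frame: the origin (TCP) lies midway between the tips of the shut fingers; the grasp point (between the pads) lies 19 mm behind it; z points along the fingers, y is the direction in which the jaws open and shut (so a half turn about z gives the same grasp; the last joint's range is limited). The gripper opens to 85 mm and grips with 20 to 120 N. Pads are 22 mm wide; open, the fingers measure 114 mm over their backs; the gripper's body (76 mm by 85 mm) begins 54 mm behind the grasp point. The pads swing forward as they close: fully open they stand 13 mm farther back than shut.
Start: joints at [-1.478, 0.263, -0.048, 1.259, 0, 1.415], TCP at [0.129, -0.509, 0.231] pointing down, gripper open.
Joint ranges: [-2.65, 2.65], [-0.89, 1.7], [-1.18, 1.37], [-2.13, 2.11], [-1.35, 1.29], [-3.14, 3.14]. Speed limits (rad/s): [1.89, 1.89, 2.57, 2.79, 3.14, 3.14].

INTERFACE

Orientations are given as [roll, pitch, yaw] about the fixed x, y, z axes, in that order (R = Rz(yaw) Ry(pitch) Rx(roll)).
In Python, from bench import r gives the robot as it stands.
- The arm moves only by the shell command python3 -m creep 'ROWS' [OPENING] [FORCE]. ROWS is JSON, a list of rows, each an object with "travel": the shift along the tool's x, y, z in m, a list of three; "yaw": the turn about the tool's z in rad. A call has 1 to 12 rows; each row is the pose to reach, as a shift and turn from the pose commanded when the call began, along the tool's axes at that moment; what a row does not reach only later rows make up. A row lasts 1/10 s, in which the tool goes at most 50 mm and 8.59 degrees, less where a joint would pass 70% of its speed; a pose out of reach is approached as far as the arm can. A call with a gripper value outside its range is refused whole. OPENING is the closure in counts, from 0 (fully open) to 255 (shut), set as the call begins (- or left out, the last holds). The fingers move at their own pace and stop on an object; FORCE is the grip in N (left out, the last holds). Time passes only in rows, so rows that repeat a pose let the fingers close. It gives the time, the measured TCP pose, the force and the opening at its end, in the units of the state.
- r.observe(): the state, without advancing time (a new reading comes with each control period).
- r.snapshot(name): name is "scene" or "top" or "wrist"; returns a dict with "pixels" (384x512x3 uint8, red, green, blue), "intrinsics" (3x3 intrinsics, pixels), "R" (3x3) and "t" (3): a world point X has camera coordinates R X + t. Camera axes: x right, y down, z forward; pixel columns grow to the right and rows downward; lengths in m; the calibration is good to about 2 mm. A picture is of the moment at which its call begins. There is no depth.
- r.close_job(): hands the job in, once; it reports no verdict.
Trained networks look in a picture, given as the dict that the camera call returned (one of the last four; its "shot" number tells which), for a name from the list of things; names that differ only in an ending like _2 or _b are one class to them, and where a whole thing is asked for, a point or a joint stands for the part that bears it (a point fixed in the world has none). Each returns a list of dicts, best first, with "confidence" (0 to 1); they miss things now and then, are a little off and sometimes report something else, mostly with a low value. They report only what shows in the picture. A call takes as long as a camera call. They do not tell look-alikes from the thing itself.
- r.recognise(query, picture): "centre" ([x, y, z] in m, in world coordinates, good to about 4 mm: the middle of the surface that is visible of it).
- r.regions_of(query, picture): "region" (384x512 bool, what is visible of it).
The state is a dict: "t": time; "joint_positions": joint angles; "joint_velocities": joint speeds; "tau": joint torques, N m; "tcp_pos": TCP position; "orientation": TCP orientation; "contact_force": force on the tool from outside, world axes, zero at the start; "wrist_torque": the same for the moment, N m; "opening": opening from 0.0 (shut) to 1.0 (fully open).
Only numpy, scipy, OpenCV 4.12 (cv2) and the standard library are available. Lean on these libraries where they do the work, as an engineer would, in place of code of your own. Each camera call takes 0.05 s, during which the arm holds its last target.

TASK

The yellow section sign lies flat in the shallow channel on top of the wooden riser. Slide it along the channel, out past one end of the riser, until a good third of it overhangs; then grip it by the overhanging part and lower it flat into the two blue saddles of the sign stand, centred, not letting go until it rests in them. Do not drop the sign on the counter, and leave the other things on the counter where they are.

Things in the scene. Friction and masses are not known exactly. Their poses are not given: they have to be found in the camera images.
- sign: Yellow plastic sign blank with a red line across its middle: 50 mm wide (x), 200 mm long (y), 3 mm thick, about 80 g. Origin: centre of its underside; z up. Starts flat in the riser's channel, along it. Smooth: it slides easily (friction about 0.3) when drawn by a fingertip pressed on it or pushed at its end; tips off once its middle passes the riser's end.
- riser: Fixed wooden riser: 100 mm wide (x), 240 mm long (y), flat top 70 mm above the counter. Origin: centre of its underside. On top two aluminium strips, 8 mm wide, 3 mm high, as long as the riser, leave a channel 56 mm wide between them, centred, along y, open at both ends. The strips keep fingers from the sign's sides while it is on the riser.
- stand: Fixed sign stand: dark steel base 90 (x) x 210 mm (y), 12 mm thick. Origin: centre of its underside. Two posts carry blue saddles at y = +85 and -85 mm, each 14 mm long (y), floors 75 mm above the counter, side lips 14 mm high leaning outwards, 62 mm apart at the floor. The sign lies on both floors along y, its middle over the origin, either way round.
- brush: Bystander, loose: wooden record brush, 35 x 110 mm, 34 mm high. Origin: centre of its underside.
- mug: Bystander, loose: white mug, 80 mm across, 90 mm high, handle on its +y side. Origin: centre of its underside.
- cleaner: Bystander, loose: blue bottle of record cleaner, 56 mm across, 150 mm high. Origin: centre of its underside.
- dispenser: Bystander, loose: black tape dispenser with an amber roll, 60 x 150 mm, 90 mm high. Origin: centre of its underside.
There are look-alikes about, which are no part of the job. There is more than one size of the sign; the one meant has the size given above.

How it is judged:
On the way, in this order (a step that is already met when the one before it is completed fails the run):
1. the sign overhangs one end of the riser by 40 mm or more, still resting on the riser's top ((y of sign in the frame of riser above 0.06 m or y of sign in the frame of riser below -0.06 m) and z of sign in the frame of riser between 0.06 and 0.076 m and x of sign in the frame of riser between -0.02 and 0.02 m and contact force between sign and riser above 0.05 N), for 0.1 s.
2. the sign is lowered to within 8 mm of the saddle floors, over the stand, while the fingers still hold it (x of sign in the frame of stand between -0.015 and 0.015 m and y of sign in the frame of stand between -0.02 and 0.02 m and z of sign in the frame of stand between 0.069 and 0.083 m and contact force between sign and the fingers above 0.3 N), for 0.05 s.
At the end, for the whole second after the job is handed in: The sign lies at rest, face up and flat (within 0.05 rad and 3 mm in height) on both saddle floors, along the stand (within 0.12 rad), its middle within 15 mm lengthwise and 10 mm sideways of the stand's middle, released (x of sign in the frame of stand between -0.01 and 0.01 m and y of sign in the frame of stand between -0.015 and 0.015 m and z of sign in the frame of stand between 0.072 and 0.078 m and angle between sign's own z axis and vertical below 0.05 rad and angle between the y axis of sign and the y axis of stand, either way round below 0.12 rad and linear speed of sign below 0.02 m/s and contact force between sign and the fingers below 0.05 N); the robot touches nothing.
It fails at once if the sign dropped to the counter (height (world z) of sign below 0.03 m).
It fails at once if a bystander moved more than 25 mm (distance of any of brush, mug, cleaner, dispenser from where it was at the start of the episode above 0.025 m).
It also fails if it takes over 58 s, if anything falls off the work surface, if the arm or the gripper's body presses on something with over 40 N, if the wrist force passes 120 N, or if a joint passes its speed limit or range.

## Working session

There is one attempt and no reset: what is moved stays moved. The work goes in short steps, Python scripts to look and compute and a shell command to move; the robot and the scene stay as the last step left them, time stands still between calls to the robot, and variables do not carry over. Pictures are saved under pics/ and viewed, and the job is handed in when it is done.

```bash
mkdir -p pics; ls
python3 - <<'E'
from bench import r
import cv2
print(r.observe())
for n in ["scene","top","wrist"]:
    s=r.snapshot(n); cv2.imwrite(f"pics/{n}0.png",s["pixels"][:,:,::-1])
    if n!="wrist":
        for q in ["sign","riser","stand","brush","mug","cleaner","dispenser"]:
            print(n,q,[(d["centre"],round(d["confidence"],2)) for d in r.recognise(q,s)])
E
```

```text
pics
{'t': 0.0, 'joint_positions': array([-1.47827239e+00,  2.63531007e-01, -4.88990697e-02,  1.25938921e+00,
       -1.85004625e-05,  1.41547658e+00]), 'joint_velocities': array([-4.67707270e-04, -8.80220942e-05, -1.27860590e-04, -1.56050420e-04,
        7.56885332e-04,  2.90425138e-04]), 'tau': array([-2.73335118e-04, -6.37625813e+01,  3.84561646e+01,  1.39842712e-02,
       -4.47156356e-05,  4.11611268e-06]), 'tcp_pos': array([ 0.128746 , -0.5087086,  0.2308348]), 'orientation': array([-3.14057914e+00, -1.39970328e-04,  2.47843620e-01]), 'contact_force': array([-0.2204582 , -0.10028825, -1.02359277]), 'wrist_torque': array([ 0.03899293, -0.00775934,  0.02341433]), 'opening': 0.9991834618183768}
scene sign [([0.5403, 0.2365, 0.0729], 0.88), ([0.4389, 0.0159, 0.0042], 0.75), ([0.8291, 0.1109, 0.0021], 0.6)]
scene riser [([0.5823, 0.2023, 0.0616], 0.63)]
scene stand [([0.5542, -0.1872, 0.0117], 0.75)]
scene brush [([0.5057, -0.4501, 0.0314], 0.73)]
scene mug [([0.7177, -0.0186, 0.056], 0.87)]
scene cleaner [([0.7112, 0.1859, 0.0801], 0.61)]
scene dispenser [([0.7048, -0.1495, 0.0654], 0.6)]
top sign [([0.8281, 0.1093, 0.0002], 0.94), ([0.5396, 0.2343, 0.0736], 0.81), ([0.4297, 0.0172, -0.0013], 0.68)]
top riser [([0.5416, 0.2223, 0.0736], 0.98)]
top stand [([0.5529, -0.1915, 0.0101], 0.97)]
top brush [([0.4935, -0.4438, 0.0339], 0.79), ([0.5383, 0.2226, 0.074], 0.37)]
top mug [([0.707, -0.0137, 0.025], 0.77), ([0.694, -0.2011, 0.0301], 0.49)]
top cleaner [([0.682, 0.1851, 0.0996], 0.6)]
top dispenser [([0.6934, -0.2047, 0.034], 0.93)]
```

View pics/scene0.png

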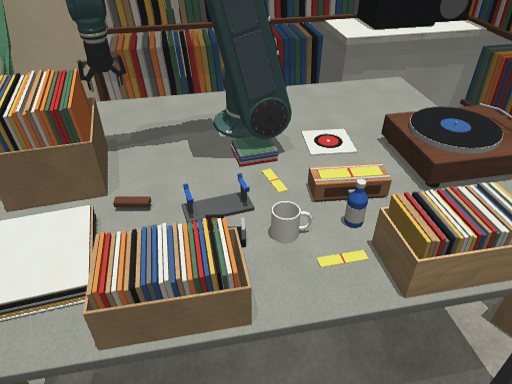

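View pics/top0.png

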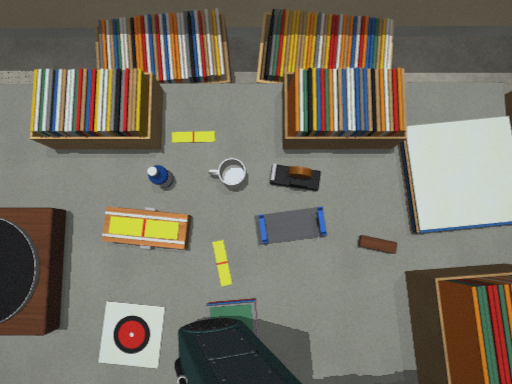

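View pics/wrist0.png

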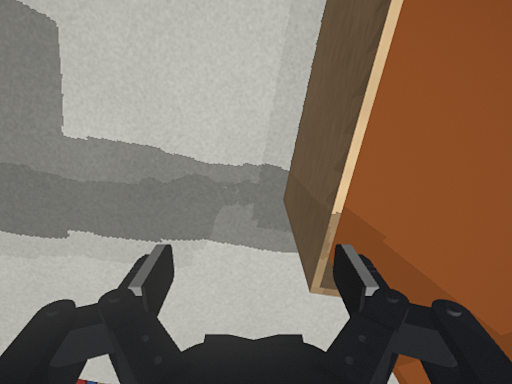

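In the top view, the things that could be taken for the sign are the yellow plate on the riser (144,228), a loose plate at (193,136) and a loose plate at (222,263). I'll measure each against 50x200 mm, along with the riser and stand.

```bash
cat > h.py <<'E'
import numpy as np, cv2
def unproj(s,px,z):
    K=np.array(s["intrinsics"]);R=np.array(s["R"]);t=np.array(s["t"])
    px=np.atleast_2d(np.asarray(px,float))
    d=np.c_[px,np.ones(len(px))]@np.linalg.inv(K).T@R
    c=-R.T@t
    return (c+d*((z-c[2])/d[:,2])[:,None])
def proj(s,X):
    K=np.array(s["intrinsics"]);R=np.array(s["R"]);t=np.array(s["t"])
    p=(np.atleast_2d(X)@R.T+t)@K.T
    return p[:,:2]/p[:,2:]
def rect(s,mask,z):
    ys,xs=np.nonzero(mask)
    # supersampled area approach: contour of world points of pixel centres
    P=unproj(s,np.c_[xs,ys],z)[:,:2]
    (c,sz,a)=cv2.minAreaRect((P*1000).astype(np.float32))
    C=np.cov(P.T);w,v=np.linalg.eigh(C);d=v[:,1]
    if d[1]<0:d=-d
    return dict(mean=P.mean(0).round(4),c=np.round(c,1),dims=np.round(sz,1),pca=np.round(np.sqrt(12*w)*1000,1),yawy=round(float(np.arctan2(-d[0],d[1])),4))
def comps(mask,minA=60):
    n,l,st,ce=cv2.connectedComponentsWithStats(mask.astype(np.uint8))
    return [(l==i,ce[i].round(1),st[i,4]) for i in range(1,n) if st[i,4]>=minA]
E
python3 - <<'E'
from bench import r
import numpy as np,cv2
from h import *
for n in ["top","scene"]:
    s=r.snapshot(n); p=s["pixels"]; hsv=cv2.cvtColor(p,cv2.COLOR_RGB2HSV)
    print(n,"cam",(-np.array(s["R"]).T@s["t"]).round(3),np.array(s["intrinsics"])[0,0])
    for q,z in (("sign",0.073),("stand",0.075),("riser",.073)):
        for d in r.regions_of(q,s):
            m=d["region"]; ys,xs=np.nonzero(m)
            print(q,round(d["confidence"],2),xs.mean().round(),ys.mean().round(),rect(s,m,z),rect(s,m,0.003) if q=="sign" else "")
    ye=(hsv[:,:,0]>24)&(hsv[:,:,0]<36)&(hsv[:,:,1]>150)&(hsv[:,:,2]>120)
    for m,c,a in comps(ye,40): print("yel",c,a,rect(s,m,.073)["c"])
    bl=(hsv[:,:,0]>102)&(hsv[:,:,0]<125)&(hsv[:,:,1]>140)&(hsv[:,:,2]>80)
    for m,c,a in comps(bl,30): print("blue",c,a,rect(s,m,.085))
    p=p[:,:,::-1]
    b=(95,195,95,60) if n=="top" else (300,155,95,60)
    b2=(245,195,95,60) if n=="top" else (175,165,95,60)
    im=[cv2.resize(p[y:y+h,x:x+w],None,fx=8,fy=8,interpolation=cv2.INTER_CUBIC) for x,y,w,h in (b,b2)]
    for i,k in enumerate(im): cv2.imwrite(f"pics/{n}crop{i}.png",k)
E
```

```text
top cam [ 0.514 -0.097  1.183] 384.1732115848468
sign 0.97 221.0 263.0 {'mean': array([0.4394, 0.0084]), 'c': array([439.7,   8.5]), 'dims': array([129.4,  34.2]), 'pca': array([ 33.7, 128.4]), 'yawy': -1.3763} {'mean': array([0.4347, 0.0151]), 'c': array([435. ,  15.2]), 'dims': array([137.6,  36.3]), 'pca': array([ 35.9, 136.5]), 'yawy': -1.3763}
sign 0.87 143.0 228.0 {'mean': array([0.5391, 0.2375]), 'c': array([539. , 236.8]), 'dims': array([201.4,  51.6]), 'pca': array([ 48. , 202.5]), 'yawy': -0.0894} {'mean': array([0.5407, 0.2586]), 'c': array([540.6, 257.9]), 'dims': array([214.1,  54.9]), 'pca': array([ 51. , 215.3]), 'yawy': -0.0894}
sign 0.83 193.0 137.0 {'mean': array([0.8079, 0.0976]), 'c': array([807.9,  97.2]), 'dims': array([ 31.9, 125. ]), 'pca': array([ 32.2, 128.8]), 'yawy': 0.0347} {'mean': array([0.8265, 0.1099]), 'c': array([826.4, 109.4]), 'dims': array([ 33.9, 132.9]), 'pca': array([ 34.3, 136.9]), 'yawy': 0.0347}
stand 0.98 290.0 225.0 {'mean': array([ 0.5467, -0.187 ]), 'c': array([ 547.3, -187.1]), 'dims': array([ 86.9, 198.5]), 'pca': array([ 85.3, 197.7]
[... 6749 characters left out ...]
a': array([  9.5, 198.4]), 'yawy': -1.5698}
blue [354.4 224.8] 38 {'mean': array([0.7894, 0.1472]), 'c': array([790.7, 147. ]), 'dims': array([34.2, 14.6]), 'pca': array([13.1, 32.3]), 'yawy': -0.2428}
blue [154.3 253.3] 246 {'mean': array([ 0.7894, -0.3759]), 'c': array([ 786.2, -376.2]), 'dims': array([ 10.3, 201.4]), 'pca': array([ 10.5, 196.2]), 'yawy': -1.5672}
blue [143.3 257. ] 230 {'mean': array([ 0.7968, -0.4023]), 'c': array([ 788.7, -403. ]), 'dims': array([200.4,   9.5]), 'pca': array([  9.5, 196.5]), 'yawy': 1.5687}
blue [171.3 255.4] 212 {'mean': array([ 0.8048, -0.3351]), 'c': array([ 796.2, -335.1]), 'dims': array([198.5,   9.1]), 'pca': array([  8.9, 196.4]), 'yawy': 1.5691}
```

View crops.

View pics/topcrop0.png

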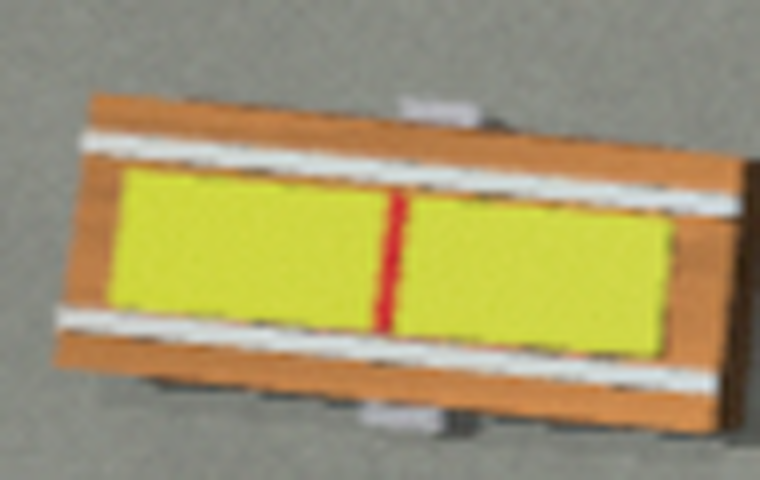

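View pics/topcrop1.png

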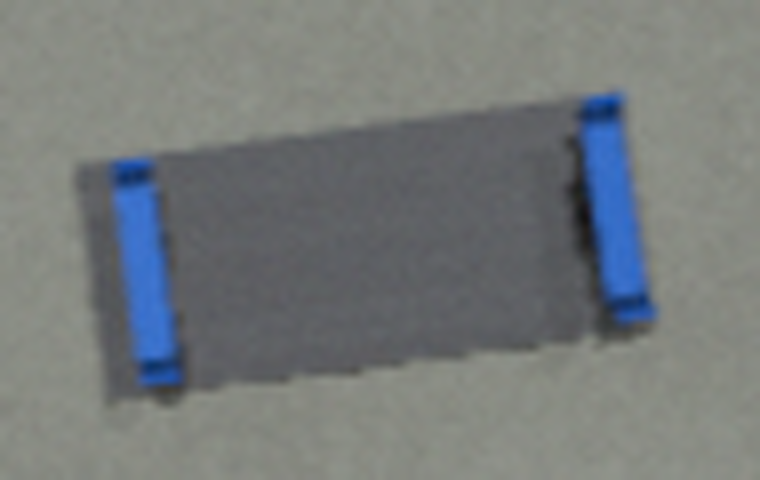

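View pics/scenecrop0.png

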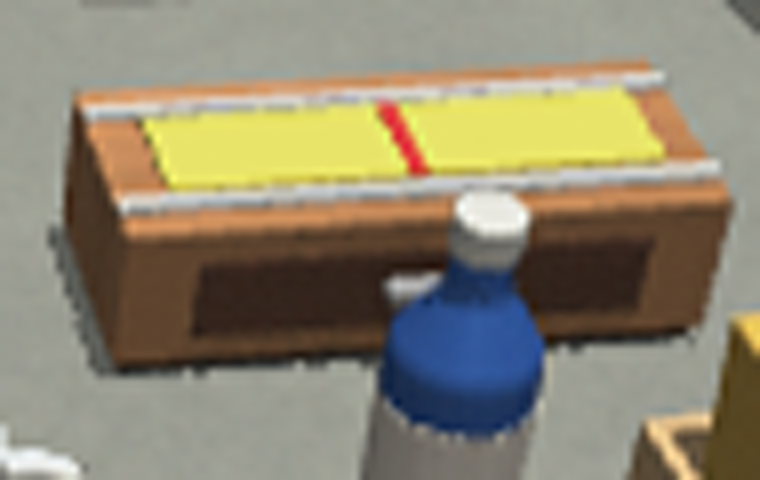

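View pics/scenecrop1.png

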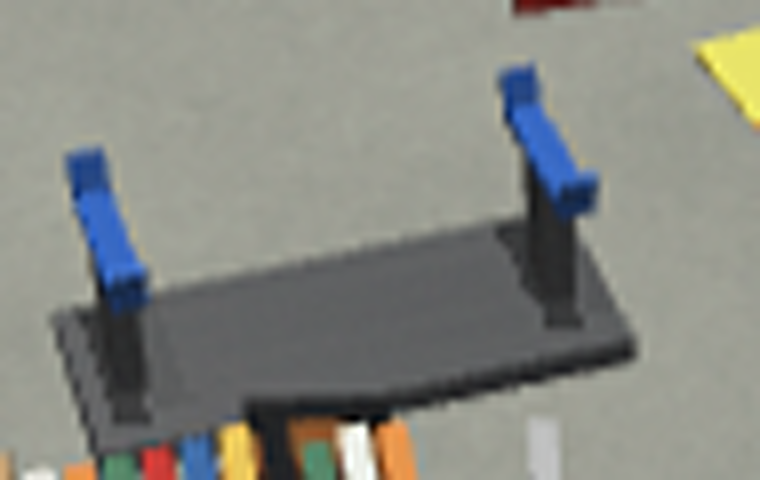

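The top crop shows the plate in the channel spanning crop (108..670, 170..355) with its red line at (392,262). It measures 201x50 mm. The two loose plates are about 136x35 mm, so they're look-alikes. Next I'll compute the riser and stand frames.

```bash
cat >> h.py <<'E'
def tgt(o,pos,yaw=None):
    """travel in tool axes (tool down) and turn from measured pose o to pos,yaw"""
    from scipy.spatial.transform import Rotation as Ro
    R=Ro.from_euler("xyz",o["orientation"]).as_matrix()
    tr=R.T@(np.asarray(pos)-o["tcp_pos"])
    dy=None if yaw is None else -((yaw-o["orientation"][2]+np.pi)%(2*np.pi)-np.pi)
    print("travel",tr.round(4),"yaw",dy)
def show(name,pix,box=None,f=1):
    p=pix[:,:,::-1]
    if box: x,y,w,h=box;p=p[y:y+h,x:x+w]
    cv2.imwrite("pics/"+name,cv2.resize(p,None,fx=f,fy=f,interpolation=cv2.INTER_CUBIC))
E
python3 - <<'E'
from bench import r
from h import *
s=r.snapshot("top")
def P(x,y,z,o): return unproj(s,[[(x+.5)/8-.5+o[0],(y+.5)/8-.5+o[1]]],z)[0]
o=(95,195)
A=[P(*q,.073,o) for q in ((82,142),(58,318),(740,205),(718,383))]
c=np.mean(A,0); d=(A[0]+A[1]-A[2]-A[3])/2
print("riser",c,np.linalg.norm(d),np.arctan2(-d[0],d[1]), "w",np.linalg.norm(A[0]-A[1]))
S=[P(*q,.073,o) for q in ((122,170),(108,306),(670,217),(660,356))]
c2=np.mean(S,0);d=(S[0]+S[1]-S[2]-S[3])/2
print("sign",c2,np.linalg.norm(d),np.arctan2(-d[0],d[1]))
o=(245,195)
# saddle floors at .075 (excluding lips)
F=[P(*q,.075,o) for q in ((135,185),(157,362),(603,122),(626,298))]
c=np.mean(F,0);d=(F[0]+F[1]-F[2]-F[3])/2
print("stand floors",c,np.linalg.norm(d),np.arctan2(-d[0],d[1]),np.linalg.norm(F[0]-F[1]))
B=[P(*q,.012,o) for q in ((76,165),(106,405))]
print("base left end mid",np.mean(B,0))
a=-.09; sg=c2
tgt(r.observe(),[sg[0]-.07*np.sin(a),sg[1]+.07*np.cos(a),.15],1.48)
print(sg[0]-.07*np.sin(a),sg[1]+.07*np.cos(a))
E
```

```text
riser [0.53997673 0.23234572 0.073     ] 0.24057210397857076 -0.09328879807052967 w 0.06380926021540986
sign [0.53982743 0.23569273 0.073     ] 0.20057959743463313 -0.08452963626676048
stand floors [ 0.54823138 -0.19360288  0.075     ] 0.16975914841976228 0.13675032405207427 0.06373820627078391
base left end mid [ 0.53362259 -0.08934249  0.012     ]
travel [ 0.6043 -0.6871  0.0813] yaw -1.2322218223936412
0.5461189267796316 0.30540942489676515
```

```bash
python3 -m creep '[{"travel":[0.05,-0.05,0],"yaw":-0.14},{"travel":[0.08,-0.09,0],"yaw":-0.28},{"travel":[0.12,-0.135,0],"yaw":-0.42},{"travel":[0.16,-0.18,0],"yaw":-0.56},{"travel":[0.20,-0.225,0],"yaw":-0.70},{"travel":[0.24,-0.27,0],"yaw":-0.84},{"travel":[0.28,-0.315,0],"yaw":-0.98},{"travel":[0.32,-0.36,0],"yaw":-1.12},{"travel":[0.36,-0.405,0],"yaw":-1.23},{"travel":[0.40,-0.45,0],"yaw":-1.23},{"travel":[0.44,-0.50,0],"yaw":-1.23},{"travel":[0.48,-0.545,0],"yaw":-1.23}]' 255 40; python3 -c "
from bench import r
from h import *
tgt(r.observe(),[.546,.3055,.12],1.48)"
```

```text
t: 2.5
tcp_pos: [0.3984, 0.0139, 0.2316]
orientation: [3.141, 0.0, 1.478]
contact_force: [2.0, -0.9, -0.2]
opening: 0.002
travel [0.304  0.1198 0.1116] yaw -0.0022396771146704353
```

```bash
python3 -m creep '[{"travel":[0,0,0],"yaw":0},{"travel":[0,0,0],"yaw":0},{"travel":[0,0,0],"yaw":0}]'; python3 -c "
from bench import r
from h import *
tgt(r.observe(),[.546,.3055,.12],1.48)"
```

```text
t: 2.8
tcp_pos: [0.3976, 0.0113, 0.2313]
orientation: [-3.141, 0.0, 1.477]
contact_force: [-0.0, -0.3, 0.2]
opening: 0.003
travel [0.3068 0.1202 0.1112] yaw -0.002901297958563198
```

```bash
python3 -m creep '[{"travel":[0.04,0.015,0],"yaw":0},{"travel":[0.08,0.03,0],"yaw":0},{"travel":[0.12,0.045,0],"yaw":0},{"travel":[0.16,0.06,0],"yaw":0},{"travel":[0.20,0.08,0],"yaw":0},{"travel":[0.24,0.095,0],"yaw":0},{"travel":[0.28,0.11,0.03],"yaw":0},{"travel":[0.307,0.12,0.06],"yaw":0},{"travel":[0.307,0.12,0.10],"yaw":0},{"travel":[0.307,0.12,0.111],"yaw":0},{"travel":[0.307,0.12,0.111],"yaw":0},{"travel":[0.307,0.12,0.111],"yaw":0}]'; python3 -c "
from bench import r
from h import *
o=r.observe();tgt(o,[.546,.3055,.08],1.48);print(o['contact_force'])
s=r.snapshot('top');show('t1.png',s['pixels'],(80,150,200,150),4)
s=r.snapshot('wrist');show('w1.png',s['pixels'])"
```

```text
t: 4.0
tcp_pos: [0.5468, 0.3053, 0.1222]
orientation: [3.14, -0.001, 1.476]
contact_force: [0.2, 0.5, 0.1]
opening: 0.001
travel [ 0.0001 -0.0009  0.0422] yaw -0.004151468636020894
[0.23080418 0.46469886 0.07623873]
```

View pics/w1.png

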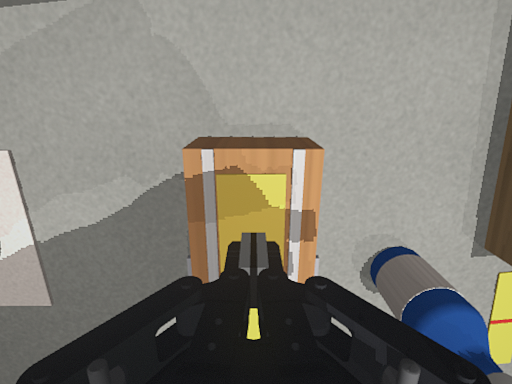

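The wrist view has the shut fingers at about (253,240), over the sign's near-end part and centred between the strips at columns 207 and 298. The sign's far end is at row 174. I'll lower in small steps until contact.

```bash
python3 -m creep '[{"travel":[0,0,0.02],"yaw":0},{"travel":[0,0,0.035],"yaw":0},{"travel":[0,0,0.042],"yaw":0},{"travel":[0,0,0.044],"yaw":0},{"travel":[0,0,0.045],"yaw":0},{"travel":[0,0,0.046],"yaw":0},{"travel":[0,0,0.046],"yaw":0}]'
```

```text
t: 4.8
tcp_pos: [0.5462, 0.3066, 0.0748]
orientation: [3.141, -0.0, 1.478]
contact_force: [0.4, 0.2, -0.2]
opening: -0.004
```

```bash
python3 -m creep '[{"travel":[0,0,0.001],"yaw":0},{"travel":[0,0,0.0015],"yaw":0},{"travel":[0,0,0.0015],"yaw":0}]'; python3 -m creep '[{"travel":[0,0,0.0005],"yaw":0},{"travel":[0,0,0.001],"yaw":0},{"travel":[0,0,0.001],"yaw":0}]'
```

```text
t: 5.1
tcp_pos: [0.5461, 0.3065, 0.0731]
orientation: [3.141, -0.0, 1.478]
contact_force: [-1.3, -0.1, 2.8]
opening: 0.002
t: 5.4
tcp_pos: [0.5462, 0.3066, 0.073]
orientation: [3.14, -0.001, 1.478]
contact_force: [-3.1, -2.3, 14.7]
opening: -0.001
```

```bash
python3 -m creep '[{"travel":[-0.003,0,0],"yaw":0},{"travel":[-0.008,0,0],"yaw":0},{"travel":[-0.014,0,0],"yaw":0},{"travel":[-0.020,0,0],"yaw":0},{"travel":[-0.026,0,0],"yaw":0},{"travel":[-0.030,0,0],"yaw":0},{"travel":[-0.030,0,0],"yaw":0}]'
cat > sg.py <<'E'
from bench import r
from h import *
s=r.snapshot("top")
hsv=cv2.cvtColor(s["pixels"],cv2.COLOR_RGB2HSV)
for d in r.regions_of("sign",s): print(round(d["confidence"],2),rect(s,d["region"],.073))
show("t2.png",s["pixels"],(80,150,200,150),4)
E
python3 sg.py
```

```text
t: 6.1
tcp_pos: [0.5441, 0.2766, 0.073]
orientation: [3.139, -0.001, 1.477]
contact_force: [-0.9, -1.0, 12.7]
opening: 0.002
0.94 {'mean': array([0.4402, 0.009 ]), 'c': array([440.1,   9.3]), 'dims': array([126. ,  32.5]), 'pca': array([ 31.5, 124.7]), 'yawy': -1.3617}
0.85 {'mean': array([0.5361, 0.1912]), 'c': array([535.7, 193.7]), 'dims': array([174.5,  53.5]), 'pca': array([ 51.2, 168.4]), 'yawy': -0.0927}
0.66 {'mean': array([0.8077, 0.097 ]), 'c': array([809.7,  98.7]), 'dims': array([127.9,  36.4]), 'pca': array([ 33.6, 130.8]), 'yawy': 0.0225}
```

View pics/t2.png

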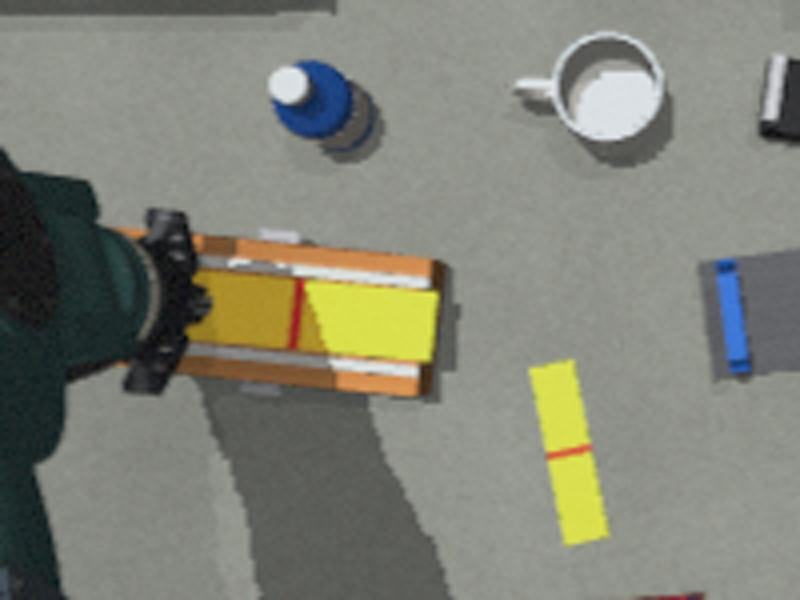

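The sign followed by about 30 mm: the red line is now at full-image pixel (154,229) and its end is flush with the riser end. I'll continue by 68 mm.

```bash
python3 -m creep '[{"travel":[-0.003,0,0],"yaw":0},{"travel":[-0.008,0,0],"yaw":0},{"travel":[-0.014,0,0],"yaw":0},{"travel":[-0.020,0,0],"yaw":0},{"travel":[-0.026,0,0],"yaw":0},{"travel":[-0.034,0,0],"yaw":0},{"travel":[-0.042,0,0],"yaw":0},{"travel":[-0.050,0,0],"yaw":0},{"travel":[-0.058,0,0],"yaw":0},{"travel":[-0.064,0,0],"yaw":0},{"travel":[-0.068,0,0],"yaw":0},{"travel":[-0.068,0,0],"yaw":0}]'; python3 sg.py
```

```text
t: 7.4
tcp_pos: [0.5379, 0.2088, 0.073]
orientation: [3.139, -0.001, 1.477]
contact_force: [-1.3, -0.9, 13.3]
opening: -0.0
0.92 {'mean': array([0.4399, 0.0086]), 'c': array([440.1,   8.6]), 'dims': array([128.,  34.]), 'pca': array([ 32.1, 125.9]), 'yawy': -1.3586}
0.81 {'mean': array([0.5295, 0.1232]), 'c': array([529.7, 124.9]), 'dims': array([172.4,  50. ]), 'pca': array([ 50.2, 168.4]), 'yawy': -0.0862}
0.75 {'mean': array([0.8079, 0.0976]), 'c': array([807.9,  97.2]), 'dims': array([ 31.9, 124.9]), 'pca': array([ 32.1, 128.2]), 'yawy': 0.0316}
```

View pics/t2.png

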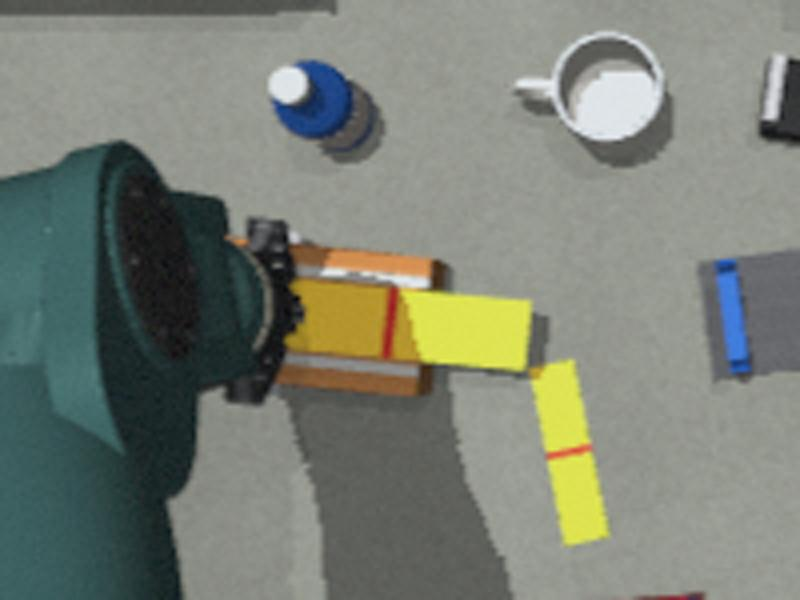

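```bash
python3 -m creep '[{"travel":[0,0,-0.002],"yaw":0},{"travel":[0,0,-0.02],"yaw":0},{"travel":[0,0,-0.06],"yaw":0},{"travel":[-0.04,0,-0.09],"yaw":0},{"travel":[-0.08,0,-0.09],"yaw":0},{"travel":[-0.12,0,-0.09],"yaw":0},{"travel":[-0.12,0,-0.09],"yaw":0}]' 0 40; python3 sg.py;  python3 - <<'E'
from bench import r
from h import *
s=r.snapshot("wrist");show("w3.png",s["pixels"])
s=r.snapshot("scene");show("s3.png",s["pixels"],(240,100,200,150),4)
for d in r.regions_of("sign",s): print(round(d["confidence"],2),rect(s,d["region"],.073))
E
```

```text
t: 8.2
tcp_pos: [0.5253, 0.086, 0.162]
orientation: [3.141, 0.001, 1.474]
contact_force: [0.6, 0.2, 0.2]
opening: 0.998
0.75 {'mean': array([ 0.6873, -0.2019]), 'c': array([ 688.8, -201.8]), 'dims': array([144.8,  64.3]), 'pca': array([ 61.8, 143.8]), 'yawy': -0.1295}
0.63 {'mean': array([0.5247, 0.0646]), 'c': array([524.5,  64.6]), 'dims': array([51.1, 50.7]), 'pca': array([50.2, 51.2]), 'yawy': -0.6887}
0.61 {'mean': array([0.8079, 0.0978]), 'c': array([807.8,  97.2]), 'dims': array([ 31.8, 124.8]), 'pca': array([ 32., 128.]), 'yawy': 0.0293}
0.58 {'mean': array([0.4388, 0.0082]), 'c': array([439.8,   8.1]), 'dims': array([127.2,  34. ]), 'pca': array([ 32.4, 127.1]), 'yawy': -1.3517}
0.75 {'mean': array([0.5261, 0.1397]), 'c': array([525.9, 140.5]), 'dims': array([202.7,  54.1]), 'pca': array([ 53.5, 202.8]), 'yawy': -0.0871}
0.69 {'mean': array([0.8861, 0.078 ]), 'c': array([885.8,  78. ]), 'dims': array([ 32.6, 122.6]), 'pca': array([ 31.7, 121.7]), 'yawy': 0.024}
0.53 {'mean': array([ 0.5269, -0.0105]), 'c': array([525.7, -10.7]), 'dims': array([122.3,  30.1]), 'pca': array([ 29. , 119.1]), 'yawy': -1.3709}
```

View pics/t2.png

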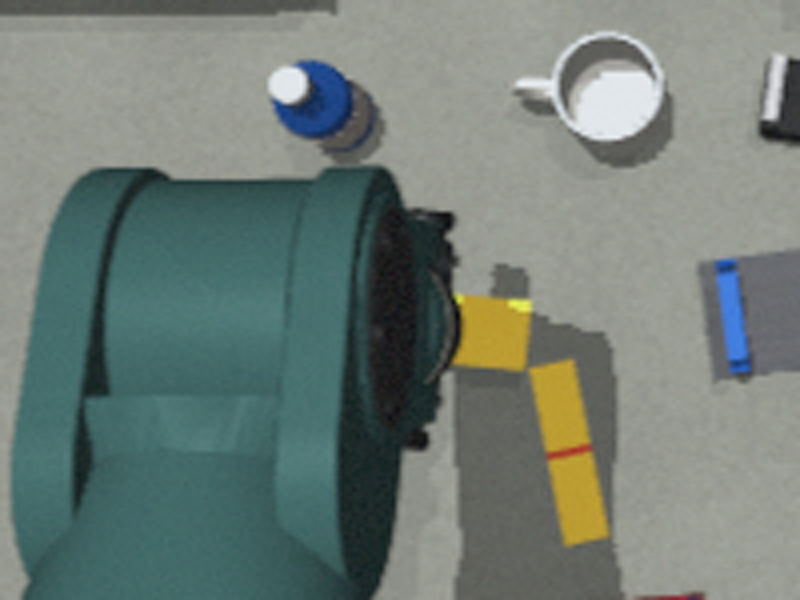

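View pics/w3.png

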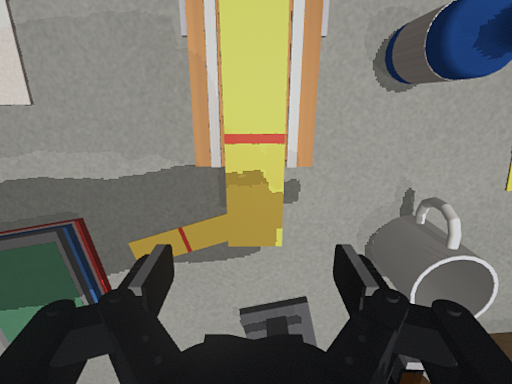

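View pics/s3.png

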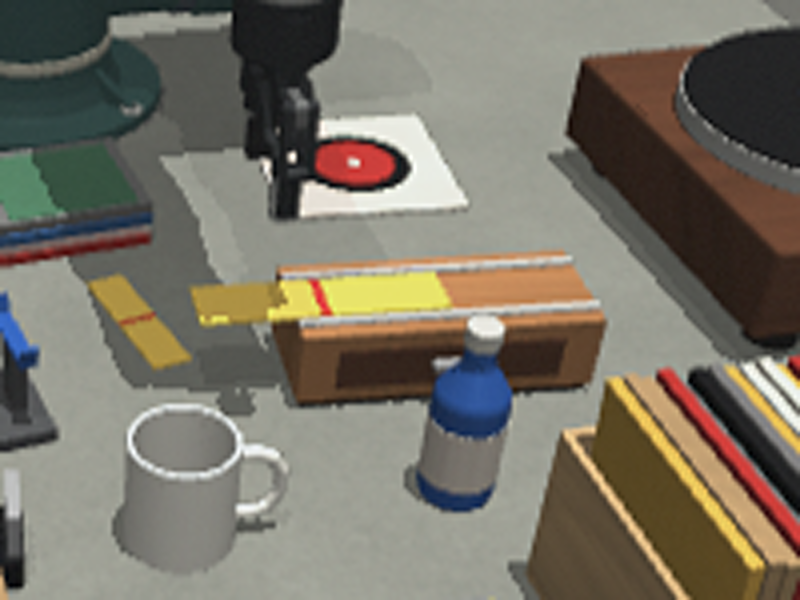

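The sign overhangs about 78 mm and is still flat (scene crop: end at (192,300), red line still over the riser). I'll descend with the jaws straddling the overhang.

```bash
python3 -m creep '[{"travel":[0.0025,0,0.02],"yaw":0},{"travel":[0.0025,0,0.05],"yaw":0},{"travel":[0.0025,0,0.08],"yaw":0},{"travel":[0.0025,0,0.10],"yaw":0},{"travel":[0.0025,0,0.115],"yaw":0},{"travel":[0.0025,0,0.115],"yaw":0},{"travel":[0.0025,0,0.115],"yaw":0}]' 0 40;  python3 - <<'E'
from bench import r
from h import *
s=r.snapshot("wrist");show("w4.png",s["pixels"])
s=r.snapshot("scene");show("s4.png",s["pixels"],(240,100,200,150),4)
E
```

```text
t: 9.15
tcp_pos: [0.526, 0.0926, 0.047]
orientation: [-3.141, -0.0, 1.479]
contact_force: [0.4, -0.2, -0.4]
opening: 0.999
```

View pics/w4.png

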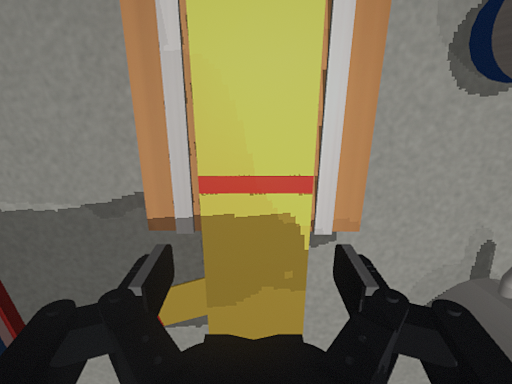

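View pics/s4.png

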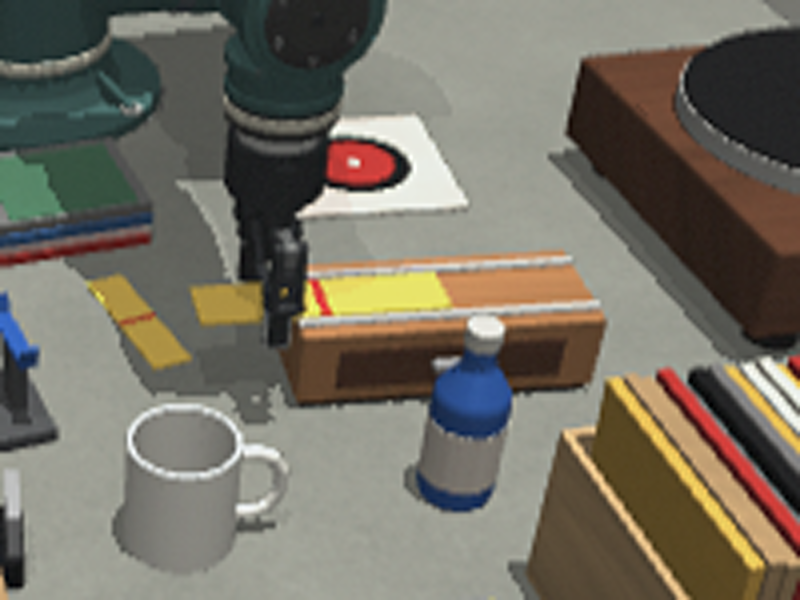

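The sign sits midway between the open fingers (fingers at columns 155 and 353, sign centre 256). I'll shift 5 mm away from the riser end, then close.

```bash
python3 -m creep '[{"travel":[-0.003,0,0],"yaw":0},{"travel":[-0.005,0,0],"yaw":0},{"travel":[-0.005,0,0],"yaw":0}]'; python3 -m creep '[{"travel":[0,0,0],"yaw":0},{"travel":[0,0,0],"yaw":0},{"travel":[0,0,0],"yaw":0},{"travel":[0,0,0],"yaw":0},{"travel":[0,0,0],"yaw":0},{"travel":[0,0,0],"yaw":0},{"travel":[0,0,0],"yaw":0},{"travel":[0,0,0],"yaw":0}]' 255 60;  python3 - <<'E'
from bench import r
from h import *
s=r.snapshot("wrist");show("w5.png",s["pixels"])
E
```

```text
t: 9.55
tcp_pos: [0.5256, 0.0866, 0.0471]
orientation: [3.141, -0.0, 1.477]
contact_force: [-0.2, -0.3, 0.5]
opening: 0.998
t: 10.35
tcp_pos: [0.5255, 0.0869, 0.0468]
orientation: [3.141, -0.0, 1.478]
contact_force: [-0.2, -1.2, 3.5]
opening: 0.564
```

View pics/w5.png

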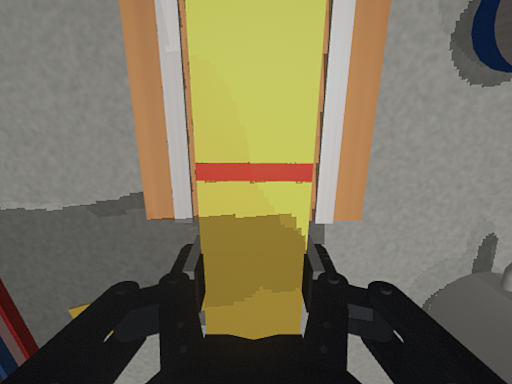

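The fingers are closed on both edges and the opening reads about 48 mm. Now to lift.

```bash
python3 -m creep '[{"travel":[0,0,-0.003],"yaw":0},{"travel":[0,0,-0.008],"yaw":0},{"travel":[0,0,-0.015],"yaw":0},{"travel":[0,0,-0.025],"yaw":0},{"travel":[0,0,-0.04],"yaw":0},{"travel":[0,0,-0.055],"yaw":0},{"travel":[0,0,-0.065],"yaw":0},{"travel":[0,0,-0.07],"yaw":0},{"travel":[0,0,-0.07],"yaw":0},{"travel":[0,0,-0.07],"yaw":0}]';  python3 - <<'E'
from bench import r
from h import *
s=r.snapshot("wrist");show("w6.png",s["pixels"])
s=r.snapshot("scene");show("s6.png",s["pixels"],(240,70,200,150),4)
E
```

```text
t: 11.4
tcp_pos: [0.5252, 0.0869, 0.1164]
orientation: [-3.141, 0.0, 1.478]
contact_force: [-0.3, -1.7, -0.7]
opening: 0.56
```

View pics/w6.png

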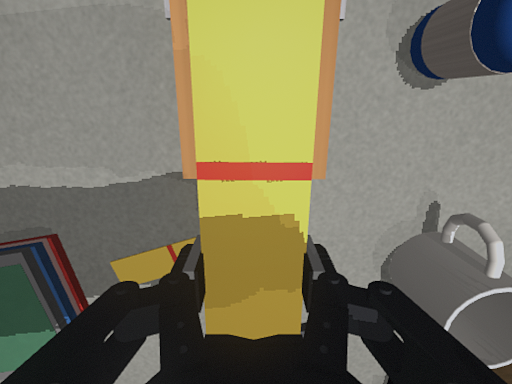

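View pics/s6.png

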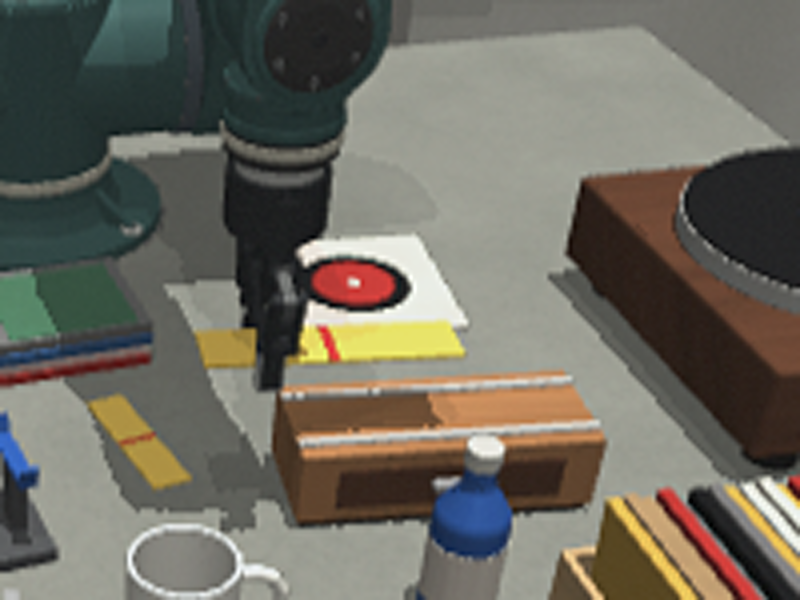

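```bash
cat > rel.py <<'E'
from bench import r
from h import *
import sys
o=r.observe(); z=float(sys.argv[1])+o["tcp_pos"][2]
s=r.snapshot("wrist")
hsv=cv2.cvtColor(s["pixels"],cv2.COLOR_RGB2HSV)
red=((hsv[:,:,0]<6)|(hsv[:,:,0]>174))&(hsv[:,:,1]>150)&(hsv[:,:,2]>120); red[:,:100]=0; red[260:]=0; red[:,450:]=0
m=max(comps(red,50),key=lambda q:q[2]); print(m[1:],rect(s,m[0],z))
c=rect(s,m[0],z)["mean"]
P=[]
for row in (30,60,90,120,145):
    y=hsv[row]; w=np.nonzero((y[:,0]>24)&(y[:,0]<36)&(y[:,1]>100))[0]; w=w[(w>150)&(w<360)]
    P.append(unproj(s,[[(w[0]+w[-1])/2,row]],z)[0][:2]);print(row,w[0],w[-1],P[-1].round(4))
P=np.array(P);d=P[0]-P[-1]; print("sign yaw",np.arctan2(-d[0],d[1]),"tool",o["orientation"][2])
yw=o["orientation"][2];T=np.array([[np.cos(yw),np.sin(yw)],[np.sin(yw),-np.cos(yw)]])
print("centre",c,"in tool xy",T@(c-o["tcp_pos"][:2]))
E
python3 rel.py 0.0262
python3 - <<'E'
from bench import r
from h import *
s=r.snapshot("scene")
for z in (.138,.143,.148):
  for d in r.regions_of("sign",s): 
    q=rect(s,d["region"],z)
    if d["region"].sum()>300: print(z,q)
E
```

```text
(array([254.1, 170.7]), np.int32(1937)) {'mean': array([0.5294, 0.1386]), 'c': array([529.3, 138.6]), 'dims': array([ 7.4, 48.9]), 'pca': array([ 7.4, 48.9]), 'yawy': 1.4702}
30 188 322 [0.5346 0.1913]
60 190 319 [0.5335 0.1814]
90 192 317 [0.5325 0.1708]
120 194 315 [0.5315 0.1595]
145 195 313 [0.5304 0.1495]
sign yaw -0.0997762377614505 tool 1.4777360072169212
centre [0.5294 0.1386] in tool xy [ 0.0518786  -0.00054473]
0.138 {'mean': array([0.5226, 0.1474]), 'c': array([522.6, 140.4]), 'dims': array([205.2,  63.9]), 'pca': array([ 57.9, 217.5]), 'yawy': -0.1229}
0.138 {'mean': array([0.9434, 0.0461]), 'c': array([943. ,  46.6]), 'dims': array([ 29.7, 112.7]), 'pca': array([ 29.8, 111.9]), 'yawy': 0.0227}
0.143 {'mean': array([0.5302, 0.1442]), 'c': array([530.2, 137.3]), 'dims': array([203.6,  63.4]), 'pca': array([ 57.4, 215.8]), 'yawy': -0.1229}
0.143 {'mean': array([0.9479, 0.0437]), 'c': array([947.4,  44.3]), 'dims': array([ 29.5, 111.9]), 'pca': array([ 29.5, 111.1]), 'yawy': 0.0227}
0.148 {'mean': array([0.5377, 0.1411]), 'c': array([537.7, 134.2]), 'dims': array([202.1,  62.9]), 'pca': array([ 57. , 214.2]), 'yawy': -0.1229}
0.148 {'mean': array([0.9523, 0.0413]), 'c': array([951.8,  41.9]), 'dims': array([ 29.3, 111. ]), 'pca': array([ 29.3, 110.2]), 'yawy': 0.0227}
```

```bash
python3 -c "
from bench import r
from h import *
tgt(r.observe(),[.5551,-.2443,.1164],1.709)"
```

```text
travel [-3.27e-01  6.04e-02  2.00e-04] yaw -0.2312212525829329
```

```bash
python3 -m creep '[{"travel":[-0.01,0.002,0],"yaw":-0.01},{"travel":[-0.03,0.006,0],"yaw":-0.02},{"travel":[-0.06,0.011,0],"yaw":-0.04},{"travel":[-0.09,0.017,0],"yaw":-0.06},{"travel":[-0.12,0.022,0],"yaw":-0.08},{"travel":[-0.15,0.028,0],"yaw":-0.11},{"travel":[-0.18,0.033,0],"yaw":-0.13},{"travel":[-0.21,0.039,0],"yaw":-0.15},{"travel":[-0.24,0.044,0],"yaw":-0.17},{"travel":[-0.27,0.05,0],"yaw":-0.19},{"travel":[-0.295,0.054,0],"yaw":-0.21},{"travel":[-0.315,0.058,0],"yaw":-0.231}]'; python3 -m creep '[{"travel":[-0.006,0.001,0],"yaw":0},{"travel":[-0.012,0.002,0],"yaw":0},{"travel":[-0.012,0.002,0],"yaw":0},{"travel":[-0.012,0.002,0],"yaw":0}]'; python3 rel.py 0.0262; python3 -c "
from bench import r
from h import *
tgt(r.observe(),[.5551,-.2443,.06],1.709)
s=r.snapshot('wrist');show('w7.png',s['pixels'])
s=r.snapshot('scene');show('s7.png',s['pixels'],(140,100,200,150),4)"
```

```text
t: 12.95
tcp_pos: [0.5536, -0.2344, 0.1167]
orientation: [-3.142, 0.0, 1.709]
contact_force: [-0.5, 0.2, -1.1]
opening: 0.564
t: 13.35
tcp_pos: [0.5575, -0.2431, 0.1168]
orientation: [-3.141, -0.0, 1.709]
contact_force: [0.6, -0.2, -1.5]
opening: 0.559
(array([254.2, 170.7]), np.int32(1917)) {'mean': array([ 0.5499, -0.1916]), 'c': array([ 549.7, -191.5]), 'dims': array([48.8,  7.4]), 'pca': array([ 7.3, 48.9]), 'yawy': -1.4397}
30 189 321 [ 0.5428 -0.1391]
60 191 319 [ 0.5442 -0.149 ]
90 192 317 [ 0.5455 -0.1595]
120 194 315 [ 0.5471 -0.1707]
145 195 313 [ 0.5483 -0.1807]
sign yaw 0.1316542188471442 tool 1.7091901854993545
centre [ 0.5499 -0.1916] in tool xy [ 0.05205675 -0.00043601]
travel [-0.001  -0.0025  0.0568] yaw 0.0004365060994109271
```

View pics/w7.png

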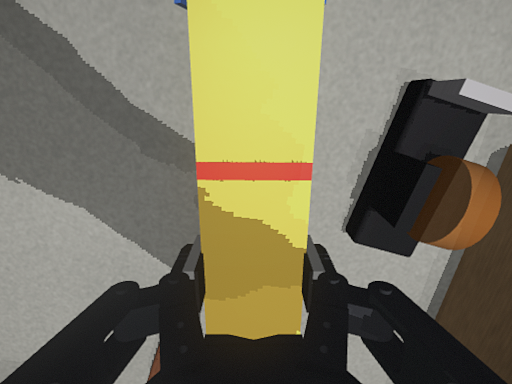

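View pics/s7.png

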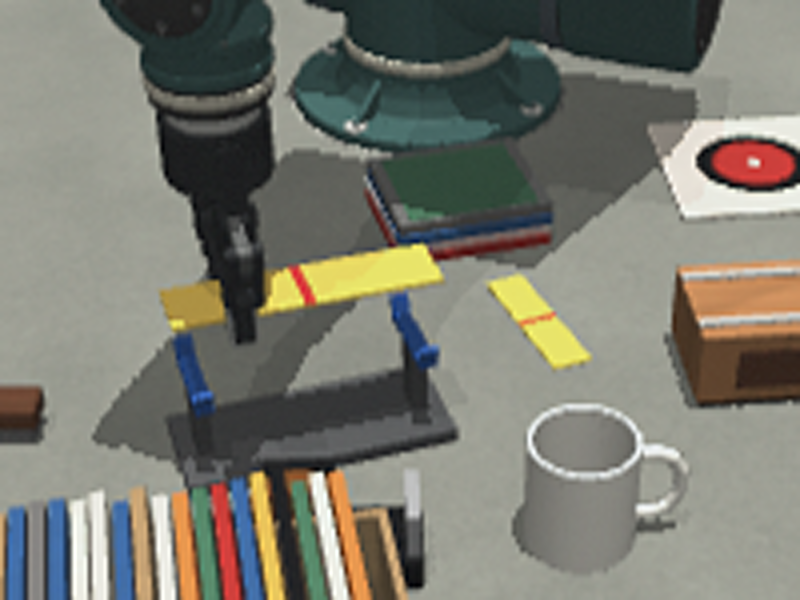

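```bash
python3 -m creep '[{"travel":[-0.001,-0.002,0.005],"yaw":0},{"travel":[-0.001,-0.002,0.015],"yaw":0},{"travel":[-0.001,-0.002,0.028],"yaw":0},{"travel":[-0.001,-0.002,0.04],"yaw":0},{"travel":[-0.001,-0.002,0.05],"yaw":0},{"travel":[-0.001,-0.002,0.055],"yaw":0},{"travel":[-0.001,-0.002,0.058],"yaw":0},{"travel":[-0.001,-0.002,0.058],"yaw":0},{"travel":[-0.001,-0.002,0.058],"yaw":0}]';python3 rel.py 0.0262; python3 -c "
from bench import r
from h import *
o=r.observe();tgt(o,[.5551,-.2443,.052],1.709);print(o['contact_force'])
s=r.snapshot('wrist');show('w8.png',s['pixels'])
s=r.snapshot('scene');show('s8.png',s['pixels'],(140,130,140,105),5.7)"
```

```text
t: 14.4
tcp_pos: [0.5559, -0.2451, 0.0591]
orientation: [3.141, 0.0, 1.709]
contact_force: [-0.3, -0.6, -0.3]
opening: 0.566
(array([254. , 170.7]), np.int32(1938)) {'mean': array([ 0.5483, -0.1936]), 'c': array([ 548.1, -193.5]), 'dims': array([49.2,  7.4]), 'pca': array([ 7.3, 49.2]), 'yawy': -1.4402}
30 188 321 [ 0.5411 -0.1411]
60 190 319 [ 0.5424 -0.151 ]
90 192 317 [ 0.5439 -0.1615]
120 194 315 [ 0.5455 -0.1727]
145 195 313 [ 0.5467 -0.1827]
sign yaw 0.13558630982212408 tool 1.7088141547278104
centre [ 0.5483 -0.1936] in tool xy [ 0.05205168 -0.00046722]
travel [ 0.0009 -0.0008  0.0072] yaw -0.0001790194804023315
[-0.48911996 -0.14101422 -1.12947686]
```

View pics/w8.png

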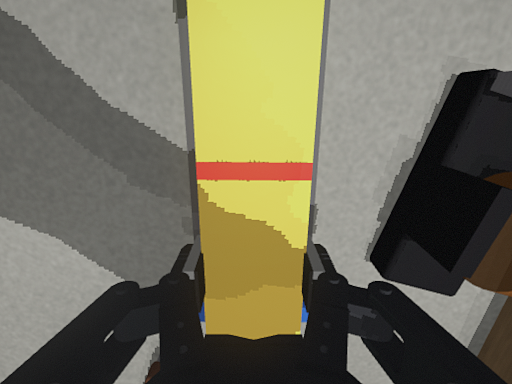

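View pics/s8.png

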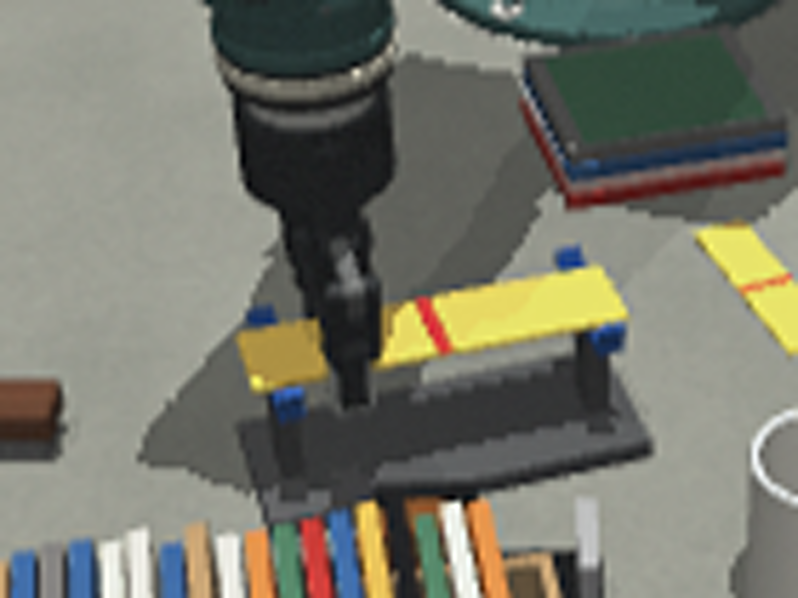

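The sign sits between the lips of both saddles and is centred at (0.548,-0.194). I'll lower it to the floors, watching the force.

```bash
python3 -m creep '[{"travel":[0,0,0.002],"yaw":0},{"travel":[0,0,0.004],"yaw":0},{"travel":[0,0,0.0055],"yaw":0},{"travel":[0,0,0.006],"yaw":0},{"travel":[0,0,0.006],"yaw":0}]';python3 -m creep '[{"travel":[0,0,0.0005],"yaw":0},{"travel":[0,0,0.001],"yaw":0},{"travel":[0,0,0.001],"yaw":0}]'
```

```text
t: 15.05
tcp_pos: [0.5557, -0.2449, 0.0527]
orientation: [-3.141, -0.0, 1.709]
contact_force: [0.0, -0.7, -1.1]
opening: 0.562
t: 15.35
tcp_pos: [0.5558, -0.245, 0.0523]
orientation: [3.141, 0.0, 1.709]
contact_force: [-2.3, 0.4, 5.7]
opening: 0.566
```

```bash
python3 -m creep '[{"travel":[0,0,0],"yaw":0},{"travel":[0,0,0],"yaw":0},{"travel":[0,0,0],"yaw":0},{"travel":[0,0,0],"yaw":0},{"travel":[0,0,0],"yaw":0},{"travel":[0,0,0],"yaw":0}]' 20; python3 -c "
from bench import r
from h import *
s=r.snapshot('wrist');show('w9.png',s['pixels'])
s=r.snapshot('scene');show('s9.png',s['pixels'],(140,130,140,105),5.7)"
```

```text
t: 15.95
tcp_pos: [0.5557, -0.245, 0.0518]
orientation: [-3.142, -0.0, 1.709]
contact_force: [0.5, 0.4, -0.4]
opening: 0.921
```

View pics/w9.png

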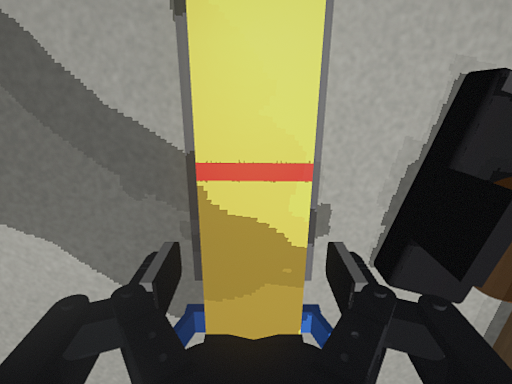

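View pics/s9.png

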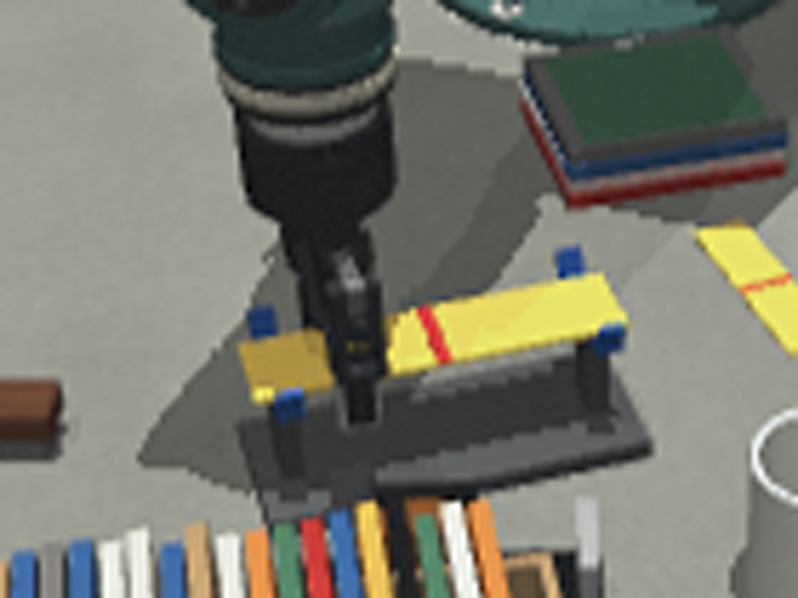

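Both pads are clear of the sign's edges, and it lies in both saddles. I'll retreat straight up, move aside and check from above.

```bash
python3 -m creep '[{"travel":[0,0,-0.01],"yaw":0},{"travel":[0,0,-0.03],"yaw":0},{"travel":[0,0,-0.07],"yaw":0},{"travel":[0,0,-0.11],"yaw":0},{"travel":[0,0,-0.14],"yaw":0},{"travel":[-0.04,0.03,-0.16],"yaw":0},{"travel":[-0.08,0.06,-0.16],"yaw":0},{"travel":[-0.12,-0.05,-0.16],"yaw":0},{"travel":[-0.16,-0.08,-0.16],"yaw":0},{"travel":[-0.20,-0.11,-0.16],"yaw":0},{"travel":[-0.20,-0.15,-0.16],"yaw":0},{"travel":[-0.20,-0.15,-0.16],"yaw":0}]'
python3 - <<'E'
from bench import r
from h import *
s=r.snapshot('top');show('t9.png',s['pixels'],(220,130,190,140),4)
for d in r.regions_of("sign",s):
    print(round(d["confidence"],2),rect(s,d["region"],.078))
for q in ["brush","mug","cleaner","dispenser"]: print(q,[(d["centre"],round(d["confidence"],2)) for d in r.recognise(q,s)][:1])
s=r.snapshot('scene');show('s10.png',s['pixels'],(140,130,140,105),5.7)
for d in r.regions_of("sign",s): print(round(d["confidence"],2),rect(s,d["region"],.078))
E
```

```text
t: 17.25
tcp_pos: [0.4327, -0.465, 0.2124]
orientation: [3.142, 0.0, 1.708]
contact_force: [0.9, 0.4, 0.2]
opening: 0.919
0.83 {'mean': array([0.8062, 0.0975]), 'c': array([806.1,  96.3]), 'dims': array([ 32.5, 124.3]), 'pca': array([ 32.2, 125.3]), 'yawy': 0.0268}
0.8 {'mean': array([0.4435, 0.0082]), 'c': array([442.4,   8.2]), 'dims': array([125.1,  31.3]), 'pca': array([ 30. , 123.4]), 'yawy': -1.3522}
0.63 {'mean': array([ 0.5492, -0.1919]), 'c': array([ 549.5, -192.2]), 'dims': array([ 55.6, 202.1]), 'pca': array([ 52.8, 198.8]), 'yawy': 0.1385}
brush [([0.4926, -0.4427, 0.034], 0.88)]
mug [([0.7056, -0.0119, 0.0224], 0.64)]
cleaner [([0.6811, 0.1822, 0.099], 0.86)]
dispenser [([0.6929, -0.2058, 0.0325], 0.64)]
0.87 {'mean': array([ 0.5444, -0.1957]), 'c': array([ 543.8, -192.9]), 'dims': array([ 52.8, 197.2]), 'pca': array([ 50.9, 191.3]), 'yawy': 0.1252}
0.67 {'mean': array([0.8906, 0.073 ]), 'c': array([889.9,  74.8]), 'dims': array([ 35.6, 124.7]), 'pca': array([ 34.4, 122. ]), 'yawy': 0.0345}
0.63 {'mean': array([ 0.5368, -0.0106]), 'c': array([534.6, -11.1]), 'dims': array([125.9,  32.1]), 'pca': array([ 31.9, 125.3]), 'yawy': -1.3602}
```

View pics/t9.png

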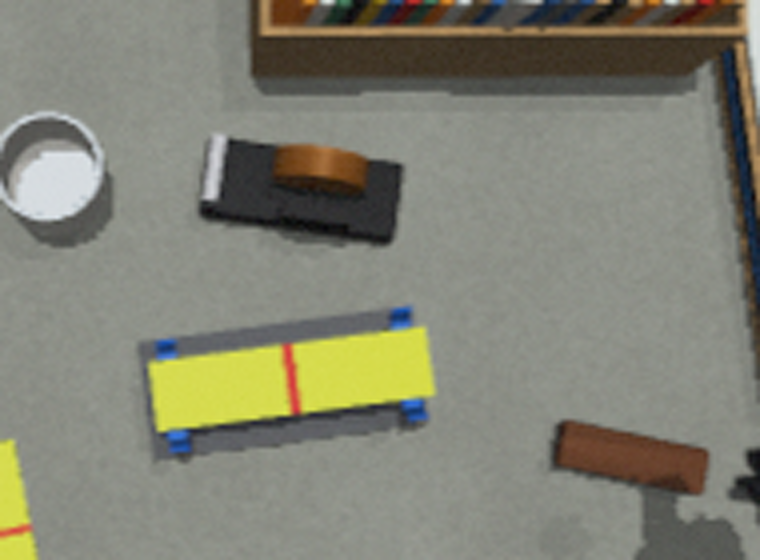

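View pics/s10.png

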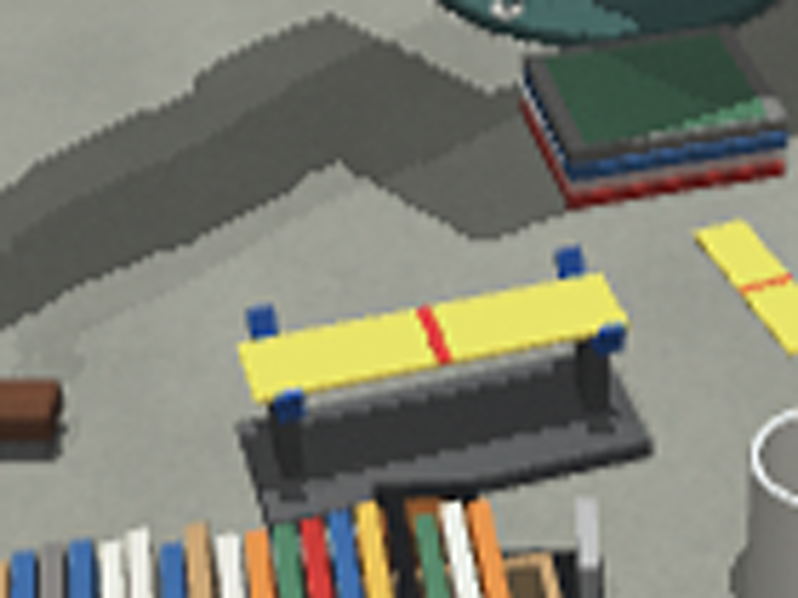

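The sign lies centred in both saddles, with its red line at (290,380) in the top crop and lips on both sides. The bystanders haven't moved. I'll let the arm settle and hand in.

```bash
python3 -m creep '[{"travel":[0,0,0],"yaw":0},{"travel":[0,0,0],"yaw":0},{"travel":[0,0,0],"yaw":0}]'; python3 -c "
from bench import r
print(r.close_job())"
```

```text
t: 17.95
tcp_pos: [0.435, -0.4635, 0.2118]
orientation: [-3.142, -0.0, 1.709]
contact_force: [0.2, 0.6, 0.3]
opening: 0.918
the job is handed in; nothing more can be done
None
```

The sign is lying flat in both saddles of the stand, released, and the job was handed in at about 18 s of the 58 s limit; no verdict was reported.

- **Slide:** I pressed the shut fingertips on the sign at about 13–15 N and drew it about 98 mm along the channel. That left it overhanging the end nearest the stand by roughly 75 mm, still flat on the riser.
- **Carry and lower:** I gripped it across its width by the overhang at 60 N and carried it level to the stand. I lowered it until the force rose to about 6 N with the tool at the expected height. Only then did I open the fingers and back off.

**Last checks:**
- **Position:** the top camera put the sign's middle within about 2 mm of the stand's measured middle, and its direction within about 0.002 rad.
- **Disagreement:** the scene camera read the middle about 4 mm lower in x and the angle about 0.013 rad less. It gave the same x offset for the sign on the riser at the start, and both readings are within tolerance.
- **Bystanders:** the brush, mug, cleaner and dispenser all read within about 3 mm of their starting places.
- **Robot:** the arm was clear of everything and read no contact force at hand-in.

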